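# Seat a vial stopper in the guarded bench press

## Robot

A 6-joint arm with a two-finger parallel gripper is mounted at the origin on a cart in front of the work surface, level with it; the furniture and walls round the work are solid. World frame = base frame: x ahead of the robot, y to its left, z up, the work surface at z = 0. Lengths are in m, angles in rad, forces in N, time in s.
With the tool pointing down it reaches from about 0.35 to 0.85 m from the base axis. Payload 8.1 kg.
Tool frame: the origin (TCP) lies where the fingers leave the gripper's body, on its centre line; the fingertips stand 84 mm ahead of it and the grasp point (between the pads) lies 65 mm ahead of it; z points along the fingers, y is the line along which they close (so a half turn about z gives the same grasp; the last joint's range is limited). The gripper opens to 93 mm and grips with 3 to 60 N. Pads are 15 mm wide; open, the fingers measure 128 mm over their backs; the gripper's body (75 mm by 188 mm) begins 65 mm behind the grasp point.
Start: joints at [1.24, 0.13, 1.488, -0, 1.523, -0.085], TCP at [0.146, 0.582, 0.303] pointing down, gripper open.
Joint ranges: [-2.96, 2.96], [-0.89, 2.26], [0.02, 2.5], [-1.34, 4.48], [0, 2.73], [-2.66, 2.66]. Speed limits (rad/s): [2.39, 2.39, 2.79, 3.14, 3.14, 3.14].

## Interface

Orientations are given as a rotation vector (axis times angle).
In Python, from plant import robot gives the robot as it stands.
- The arm moves only by the shell command python3 -m jog 'ROWS' [FORCE]. ROWS is text: rows parted by semicolons, each of 5 numbers parted by spaces: the opening, from 0 (shut) to 1 (fully open), then the shift along the tool's x, y, z in m, then the turn about the tool's z in degrees. A call has 1 to 10 rows; each row shifts and turns the commanded pose from where the row before left it, along the tool's axes as they then stand; what a row does not reach is not made up. A row lasts 1/12 s, in which the tool goes at most 41.7 mm and 7.16 degrees, less where a joint would pass 70% of its speed; a pose out of reach is approached as far as the arm can. A call with a gripper value outside its range is refused whole. The fingers move at their own pace and stop on an object; FORCE is the grip in N (left out, the last holds). Time passes only in rows, so rows that do not move let the fingers close. It gives the time, the measured TCP pose, the force, the opening and the grip force at its end, in the units of the state.
- robot.read_state(): the state, without advancing time (a new reading comes with each control period).
- robot.read_camera(name): name is "scene" or "top" or "wrist"; returns a dict with "color" (480x640x3 uint8, red, green, blue), "intrinsics" (3x3 intrinsics, pixels), "k1" (the pictures are not rectified: a ray, as slopes to the right and down, at radius r is drawn at 1 + k1 r^2 times it, then the intrinsics apply), "pose" (4x4, takes a point from camera to world coordinates); the wrist camera has in their place "tool_from_camera" (4x4, takes a point from camera to tool coordinates, whose origin is the TCP and whose axes are the flange's). Camera axes: x right, y down, z forward; pixel columns grow to the right and rows downward; lengths in m; the calibration is good to about 2 mm. A picture is of the moment at which its call begins: read the wrist's pose just before it. There is no depth.
- robot.close_job(): hands the job in; it is judged then, once.
The state is a dict: "t": time; "q": joint angles; "dq": joint speeds; "joint_torque": joint torques, N m; "tool_pos": TCP position; "orientation": TCP orientation; "force": force on the tool from outside, world axes, zero at the start; "wrist_torque": the same for the moment, N m; "opening": finger opening in m; "gripper_force": force on a finger pad.
Only numpy, scipy, OpenCV 4.12 (cv2) and the standard library are available. Lean on these libraries where they do the work, as an engineer would, in place of code of your own. Each camera call takes 0.05 s, during which the arm holds its last target. There are 200 camera calls.

## Task

A vial stands in the slide of the bench stoppering press with its stopper still raised, as it came from the freeze dryer. Push the slide by its upright push plate until it is fully home under the ram, then reach down through the window in the guard with the fingertips and press the lever paddle all the way down so that the ram seats the stopper flush on the glass, and let the lever come back up. Do not touch the guard or the vial, and leave the other things on the bench where they stand; nothing is to be picked up.

Things in the scene. Friction and masses are not known exactly. Their poses are not given: they have to be found in the camera images.
- press: Grey hand-lever bench press, fixed to the bench, 200 mm deep (x), 140 mm wide (y), 211 mm tall. Origin: centre of its underside on the bench top; x from front to back, y to its left, z up. A slide bed 64 mm wide runs out of its left side to y = +203 mm; its slide carries the vial under the ram (axis at x = +10 mm, y = 0). A lamp's arm hangs 0.5 m above the bench behind: keep wrists low there.
- guard: Guard of the press, same frame as press. Clear panes, front and sides (outer faces x = -98, y = +/-66 mm, under a 44 mm metal skirt; the left one open below 102 mm for the slide), metal back, metal top plate 136 mm wide, x = -100 to +94 mm, rising 12 degrees to the back: its top is 171 mm above the bench at the front edge, 211 mm at the back edge. The hand window is cut in this plate.
- window (a point): Centre of the hand window, on the upper face of the guard's top plate, 182 mm above the bench. Rectangular opening with black rubber edge trim 6 mm thick; inside the trim 74 mm front to back (along the slope) by 80 mm side to side. Axes as press (not sloped). The lever paddle lies centred below it.
- paddle (a point): Centre of the flat top of the black ribbed lever paddle, 30 mm (x) by 48 mm (y), 165 mm above the bench with the lever up, 14 mm below the underside of the plate round the window. It goes almost straight down by about 18 mm (pivot 117 mm behind it). Sprung: about 3 N to start, about 10 N while the stopper goes in, then a firm stop. Axes as press, tipping with the lever.
- lever (a joint): Angle of the lever in rad: 0 up (sprung back), about 0.145 when the stopper becomes flush, 0.155 at its stop. The ram goes down 62 mm per rad.
- push_plate (a point): Centre of the outer face of the upright push plate at the left end of the slide, 60 mm above the bench. Plate 58 mm wide (x), 10 mm thick, from 27 to 79 mm above the bench. The outer face looks to the press's +y; the slide is pushed along the press's -y. Axes as press. With the slide home the face is still 43 mm outside the guard's left pane.
- slide (a joint): Travel of the slide in m: 0 fully out (as it starts), 0.080 fully home against its stop, with the vial under the ram. It moves with about 2 N of friction and stays where it is left.
- nest (a point): Centre of the floor of the round nest in the slide in which the vial stands, 30 mm above the bench; the nest is 12 mm deep. Axes as press.
- vial: Loose clear glass vial, 28 mm diameter, 50 mm tall to its 20 mm lip, with a white cake inside and a dark rubber stopper raised 6 mm above the lip. It stands upright in the nest; origin at the centre of its underside, z along the vial. It rides in with the slide; the robot does not touch it.
- stopper (a joint): How far the stopper has gone into the vial, in m: 0 raised, 0.006 flush on the glass lip. It stays where it is pressed (about 8 N of friction).
- vial_a: Bystander: small vial with a screw cap, 23x24x54 mm, upright behind the slide bed. Origin: centre of its underside.
- vial_c: Bystander: a second small vial with a screw cap, 23x24x54 mm, beside the first. Origin: centre of its underside.
- petri_0: Bystander: petri dish, 58 mm diameter, 13 mm high, in front of the slide bed. Origin: centre of its underside.
- sample_pot: Bystander: sample pot with a ribbed screw lid, 46 mm diameter, 57 mm tall, in front of the outer end of the slide bed. Origin: centre of its underside.
- tube_b: Bystander: capped centrifuge tube lying on the grey tray to the left, 21x120x21 mm, its length along its own y. Origin: centre of its underside.
- pen_black: Bystander: marker pen lying on the grey tray to the left, 13x126x15 mm, its length along its own y. Origin: centre of its underside.
- media_bottle: Bystander: reagent bottle, 69 mm diameter, 129 mm tall, on the grey tray to the right. Origin: centre of its underside.

How it is judged:
On the way, in this order (a step that is already met when the one before it is completed fails the run):
1. the slide is pushed fully home, with the stopper still raised (value of joint slide above 0.077 m and value of joint stopper below 0.002 m), for 0.2 s.
2. the lever is pressed down by the fingers and the ram has seated the stopper (value of joint stopper above 0.005 m and value of joint lever above 0.125 rad and contact force between the fingers and press above 1 N), for 0.1 s.
At the end, for the whole second after the job is handed in: The stopper is flush (at least 5 of its 6 mm in), the lever is up again (below 0.03 rad), the slide is home (within 4 mm of its stop) and the vial stands upright in its nest (within 4 mm and 0.1 rad) (value of joint stopper above 0.005 m and value of joint lever below 0.03 rad and value of joint slide above 0.076 m and horizontal distance between vial and nest below 0.004 m and angle between vial's own z axis and vertical below 0.1 rad); the robot touches nothing.
It fails at once if the robot touches the guard (more than 1 N) (contact force between any of the fingers, the arm and guard above 1 N).
It fails at once if the robot touches the vial or its stopper (contact force between any of the fingers, the arm and vial above 0.5 N).
It fails at once if the vial is lifted out of its nest (z of vial in the frame of nest above 0.008 m).
It fails at once if another thing on the bench is moved or lifted by more than 20 mm (distance of any of vial_a, vial_c, petri_0, sample_pot, tube_b, pen_black, media_bottle from where it was at the start of the episode above 0.02 m).
It also fails if it takes over 48 s, if anything falls off the work surface, if the arm or the gripper's body presses on something with over 40 N, if the wrist force passes 120 N, or if a joint passes its speed limit or range.

## Working session

There is one attempt and no reset: what is moved stays moved. The work goes in short steps, Python scripts to look and compute and a shell command to move; the robot and the scene stay as the last step left them, time stands still between calls to the robot, and variables do not carry over. Pictures are saved under pics/ and viewed, at most 10 in all, crops included, and the job is handed in when it is done.

```bash
mkdir -p pics; ls; python3 - <<'E'
from plant import robot
import cv2,numpy as np
print(robot.read_state())
for n in ("scene","top"):
    c=robot.read_camera(n); cv2.imwrite(f"pics/{n}0.png",c["color"][:,:,::-1]); print(n,c["intrinsics"],c["k1"],c["pose"])
c=robot.read_camera("wrist"); print(c["intrinsics"],c["k1"],c["tool_from_camera"]); cv2.imwrite("pics/wrist0.png",c["color"][:,:,::-1])
E
```

```text
pics
{'t': 0.0, 'q': array([ 1.23958576e+00,  1.31192013e-01,  1.48925641e+00,  5.96989889e-06,
        1.52299106e+00, -8.54299437e-02]), 'dq': array([-1.30529791e-03, -3.35159931e-04, -4.30019346e-04, -5.42363859e-05,
       -3.60903001e-04,  6.83379728e-04]), 'joint_torque': array([ 5.94890298e-04, -5.59843898e+01, -4.91767716e+01,  7.68765109e-02,
        3.52156966e-02, -1.34963975e-04]), 'tool_pos': array([0.14584943, 0.58158404, 0.30168144]), 'orientation': array([-3.85053044e-01, -3.11751409e+00,  2.83598566e-03]), 'force': array([-0.30056384, -0.40658834,  0.19752431]), 'wrist_torque': array([ 2.09638854e-03,  6.00119006e-05, -1.43240942e-02]), 'gripper_force': 0.0, 'opening': 0.09268805384459894}
scene [[515.25789444   0.         320.71641364]
 [  0.         515.25789444 236.96301638]
 [  0.           0.           1.        ]] 0.020057536246897874 [[-0.9933862   0.08583387 -0.07626539  0.60064347]
 [ 0.11480201  0.73039819 -0.67330452  0.46880003]
 [-0.00208823 -0.67760684 -0.73542138  0.86347587]
 [ 0.          0.          0.          1.        ]]
top [[514.90104624   0.         311.34342568]
 [  0.         514.90104624 226.87371367]
 [  0.           0.           1.        ]] 0.012373757051625791 [[-5.39692786e-03 -7.89762600e-01  6.13388873e-01 -2.13828795e-01]
 [-9.99984881e-01  4.90879236e-03 -2.47814351e-03 -1.84836069e-01]
 [-1.05385355e-03 -6.13392973e-01 -7.89777152e-01  1.07370354e+00]
 [ 0.00000000e+00  0.00000000e+00  0.00000000e+00  1.00000000e+00]]
[[428.44070985   0.         321.25878184]
 [  0.         428.44070985 236.2255743 ]
 [  0.           0.           1.        ]] -0.08403632197719316 [[-5.13584941e-04 -9.53173066e-01 -3.02424936e-01  8.55622242e-02]
 [ 9.99999774e-01 -3.58233109e-04 -5.69155029e-04  4.12467475e-04]
 [ 4.34164618e-04 -3.02425160e-01  9.53173035e-01 -8.18048701e-02]
 [ 0.00000000e+00  0.00000000e+00  0.00000000e+00  1.00000000e+00]]
```

View pics/top0.png

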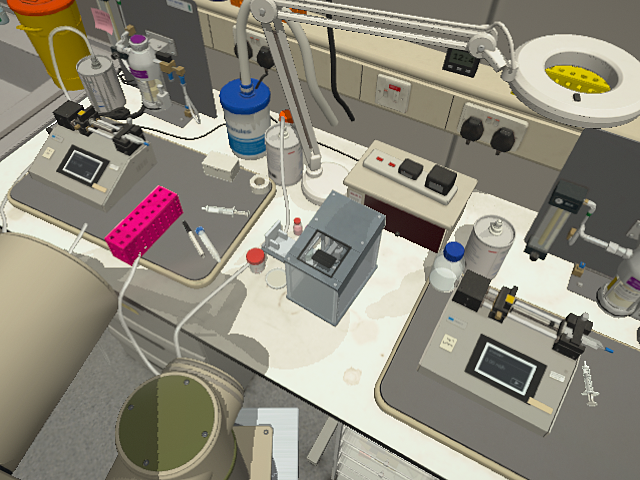

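View pics/scene0.png

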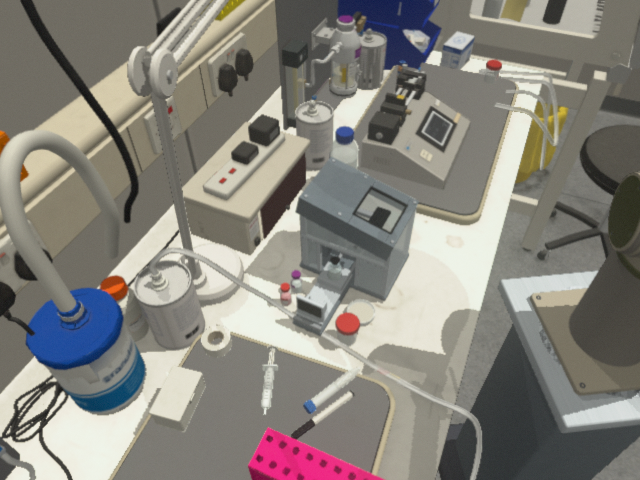

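```bash
python3 - <<'E'
import cv2
a=cv2.imread("pics/top0.png")[180:330,235:395]; b=cv2.imread("pics/scene0.png")[150:345,265:425]
cv2.imwrite("pics/c1.png",cv2.resize(a,None,fx=4,fy=4,interpolation=cv2.INTER_CUBIC)[:600])
cv2.imwrite("pics/c2.png",cv2.resize(b,None,fx=3,fy=3,interpolation=cv2.INTER_CUBIC))
E
```

```text
(no output)
```

View pics/c1.png

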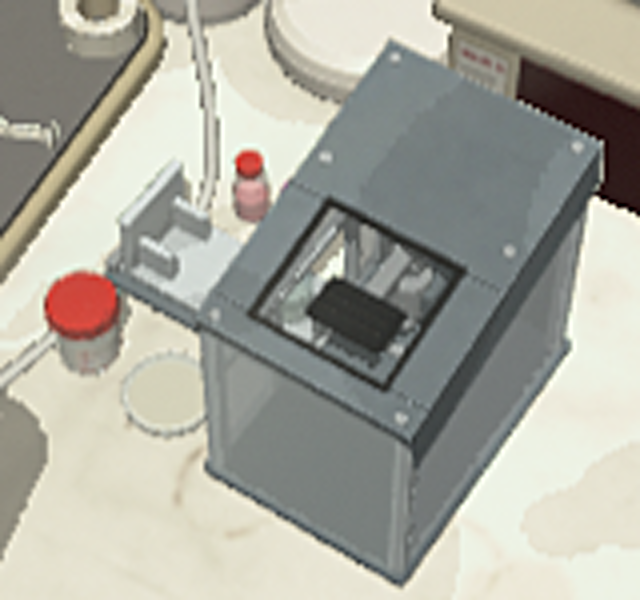

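View pics/c2.png

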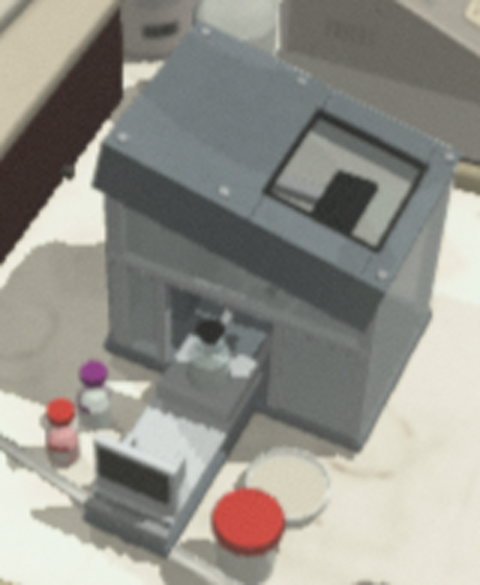

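```bash
cat > h.py <<'E'
import numpy as np,cv2
from scipy.spatial.transform import Rotation as R
K={'top':(514.901,311.343,226.874,.012374),'scene':(515.258,320.716,236.963,.020058),'wrist':(428.441,321.259,236.226,-.084036)}
P={'scene':np.array([[-0.9933862,0.08583387,-0.07626539,0.60064347],[0.11480201,0.73039819,-0.67330452,0.46880003],[-0.00208823,-0.67760684,-0.73542138,0.86347587],[0,0,0,1]]),
'top':np.array([[-5.39692786e-03,-7.89762600e-01,6.13388873e-01,-2.13828795e-01],[-9.99984881e-01,4.90879236e-03,-2.47814351e-03,-1.84836069e-01],[-1.05385355e-03,-6.13392973e-01,-7.89777152e-01,1.07370354],[0,0,0,1]])}
TC=np.array([[-5.13584941e-04,-9.53173066e-01,-3.02424936e-01,8.55622242e-02],[9.99999774e-01,-3.58233109e-04,-5.69155029e-04,4.12467475e-04],[4.34164618e-04,-3.02425160e-01,9.53173035e-01,-8.18048701e-02],[0,0,0,1]])
def wpose(s):
    T=np.eye(4);T[:3,:3]=R.from_rotvec(s['orientation']).as_matrix();T[:3,3]=s['tool_pos'];return T@TC
def ray(cam,uv,T=None):
    f,cx,cy,k=K[cam];T=P[cam] if T is None else T
    d=np.array([(uv[0]-cx)/f,(uv[1]-cy)/f]);s=d.copy()
    for _ in range(8): s=d/(1+k*(s@s))
    return T[:3,3],T[:3,:3]@np.array([s[0],s[1],1])
def plane(r,z): o,d=r; return o+d*(z-o[2])/d[2]
def tri(r1,r2):
    A=np.zeros((3,3));b=np.zeros(3);gap=[]
    for o,d in(r1,r2):
        d=d/np.linalg.norm(d);M=np.eye(3)-np.outer(d,d);A+=M;b+=M@o
    x=np.linalg.solve(A,b)
    n=np.cross(r1[1],r2[1]);return x,abs((r1[0]-r2[0])@n/np.linalg.norm(n))
def proj(cam,X,T=None):
    f,cx,cy,k=K[cam];T=P[cam] if T is None else T
    p=T[:3,:3].T@(np.asarray(X)-T[:3,3]);s=p[:2]/p[2];s=s*(1+k*(s@s));return s*f+[cx,cy]
E
cat > m.py <<'E'
from h import *
c1=lambda u,v:ray('top',(235+u/4,180+v/4)); c2=lambda u,v:ray('scene',(265+u/3,150+v/3))
z=lambda x:.171+(x+.1)*40/194
wx=(.182-.171)*194/40-.1; h=.043*np.cos(.209)
pts=[('FL',(203,322),(381,292),(-.1,.068,.171)),('FR',(413,438),(457,155),(-.1,-.068,.171)),('BL',(393,42),(107,150),(.094,.068,.211)),('BR',(603,145),(200,32),(.094,-.068,.211)),
('wBL',(330,198),(265,190),(wx+h,.046,z(wx+h))),('wBR',(467,268),(320,112),(wx+h,-.046,z(wx+h))),('wFL',(248,312),(380,248),(wx-h,.046,z(wx-h))),('wFR',(388,388),(428,160),(wx-h,-.046,z(wx-h))),
('pad',(356,314),(346,203),(wx,0,.165)),('plF',(118,215),(187,467),(-.019,.189,.079)),('plB',(180,162),(97,437),(.039,.189,.079))]
W=[];M=[]
for n,a,b,m in pts:
    x,g=tri(c1(*a),c2(*b));W.append(x);M.append(m);print(n,x.round(4),'gap',round(g,4),m)
W=np.array(W)[:9];Mm=np.array(M)[:9]
H=(W[:,0]+1j*W[:,1]);G=Mm[:,0]+1j*Mm[:,1]
a=np.angle(((H-H.mean())*np.conj(G-G.mean())).sum());t=H.mean()-np.exp(1j*a)*G.mean()
print('press',t,'yaw',np.degrees(a),'res',np.abs(H-t-np.exp(1j*a)*G).round(4),(W[:,2]-Mm[:,2]).round(4))
w=lambda x,y:t+np.exp(1j*a)*(x+1j*y)
for n,m in(('win',(wx,0)),('plate',(.01,.189)),('vial',(.01,.08))):print(n,w(*m))
for n,a_,b_ in (('tube1',(205,190),(60,470)),('tube2',(50,340),(230,580))):
  for zz in(0,.03): print(n,plane(c1(*a_),zz)[:2],plane(c2(*b_),zz)[:2])
E
python3 m.py
```

```text
FL [ 0.4027 -0.1324  0.163 ] gap 0.0008 (-0.1, 0.068, 0.171)
FR [ 0.3292 -0.2416  0.1657] gap 0.0002 (-0.1, -0.068, 0.171)
BL [ 0.5607 -0.2355  0.205 ] gap 0.0071 (0.094, 0.068, 0.211)
BR [ 0.4878 -0.3473  0.2018] gap 0.0073 (0.094, -0.068, 0.211)
wBL [ 0.4643 -0.2004  0.1903] gap 0.0014 (np.float64(-0.004585727920325217), 0.046, np.float64(0.19067304578962369))
wBR [ 0.4176 -0.2713  0.1881] gap 0.0042 (np.float64(-0.004585727920325217), -0.046, np.float64(0.19067304578962369))
wFL [ 0.3998 -0.1566  0.1762] gap 0.0013 (np.float64(-0.08871427207967497), 0.046, np.float64(0.1733269542103763))
wFR [ 0.3528 -0.2292  0.1758] gap 0.0006 (np.float64(-0.08871427207967497), -0.046, np.float64(0.1733269542103763))
pad [ 0.4087 -0.2135  0.1598] gap 0.0026 (-0.046650000000000094, 0, 0.165)
plF [ 0.5294 -0.0737  0.0875] gap 0.0055 (-0.019, 0.189, 0.079)
plB [ 0.5806 -0.1097  0.0756] gap 0.0025 (0.039, 0.189, 0.079)
press (0.44755803687160667-0.24035660727677896j) yaw -33.49197873208672 res [0.0041 0.0026 0.0028 0.0017 0.0049 0.0049 0.0036 0.0046 0.0011] [-0.008  -0.0053 -0.006  -0.0092 -0.0004 -0.0026  0.0029  0.0024 -0.0052]
win (0.40865365901640954-0.21461419317669783j)
plate (0.5601916926801233-0.0882557868345189j)
vial (0.5000432867442424-0.17915776295920227j)
tube1 [ 0.6183951  -0.12200171] [ 0.60499498 -0.13946162]
tube1 [ 0.59514221 -0.12375735] [ 0.60484379 -0.1183286 ]
tube2 [ 0.50054928 -0.02817259] [ 0.50305885 -0.04221145]
tube2 [ 0.48058908 -0.03254987] [ 0.50644926 -0.02445723]
```

```bash
r='x'; python3 -m jog '0 -.029 -.0257 0 0;0 -.029 -.0257 0 0;0 -.029 -.0257 0 0;0 -.029 -.0257 0 0;0 -.029 -.0257 0 0;0 -.029 -.0257 0 0;0 -.029 -.0257 0 0;0 -.029 -.0257 0 0;0 -.029 -.0257 0 0;0 -.029 -.0257 0 0' 20
python3 -m jog '0 -.029 -.0257 0 0;0 -.029 -.0257 0 0;0 -.029 -.0257 0 0;0 -.029 -.0257 0 0;0 -.029 -.0257 0 0;0 -.029 -.0257 0 0;0 -.029 -.0257 0 0;0 -.029 -.0257 0 0;0 -.029 -.0257 0 0;0 -.029 -.0257 0 0'
python3 -m jog '0 0 0 0 7;0 0 0 0 7;0 0 0 0 7;0 0 0 0 7;0 0 0 0 7;0 0 0 0 7;0 0 0 0 7;0 0 0 0 7;0 0 0 0 7;0 0 0 0 7'
python3 -m jog '0 0 0 0 7;0 0 0 0 7;0 0 0 0 7;0 0 0 0 7;0 0 0 0 7;0 0 0 0 4.4;0 0 0 0 0;0 0 0 0 0'
```

```text
t: 0.98
tool_pos: [0.3652, 0.2604, 0.3027]
orientation: [0.385, 3.118, 0.0]
force: [1.0, -0.2, -0.6]
opening: 0.0308
gripper_force: 0.0
t: 1.82
tool_pos: [0.5841, -0.0596, 0.3024]
orientation: [-0.385, -3.117, -0.0]
force: [0.2, 0.8, 0.4]
opening: 0.0005
gripper_force: 0.0
t: 2.65
tool_pos: [0.5833, -0.0577, 0.3023]
orientation: [-2.11, -2.326, 0.001]
force: [0.9, -0.1, -0.3]
opening: 0.0002
gripper_force: 0.0
t: 3.32
tool_pos: [0.5833, -0.0577, 0.3024]
orientation: [-2.765, -1.491, 0.001]
force: [-1.1, -0.8, 0.7]
opening: 0.0004
gripper_force: 0.0
```

```bash
python3 - <<'E'
from plant import robot
from h import *
s=robot.read_state();c=robot.read_camera("wrist")['color'][:,:,::-1].copy();np.save('s1.npy',wpose(s));cv2.imwrite('pics/w1.png',c)
t=np.array([.4476,-.2404]);a=np.radians(-33.5);Rm=np.array([[np.cos(a),-np.sin(a)],[np.sin(a),np.cos(a)]])
for m in((-.019,.189,.079),(.039,.189,.079),(.01,.189,.06),(-.022,.203,.02),(.042,.203,.02)):print(m,proj('wrist',[*(t+Rm@m[:2]),m[2]],wpose(s)))
E
```

```text
(-0.019, 0.189, 0.079) [280.11628615 269.55226765]
(0.039, 0.189, 0.079) [355.69793596 269.75891976]
(0.01, 0.189, 0.06) [318.09671306 260.82844565]
(-0.022, 0.203, 0.02) [282.44335635 229.88838514]
(0.042, 0.203, 0.02) [354.48389515 230.0760293 ]
```

View pics/w1.png

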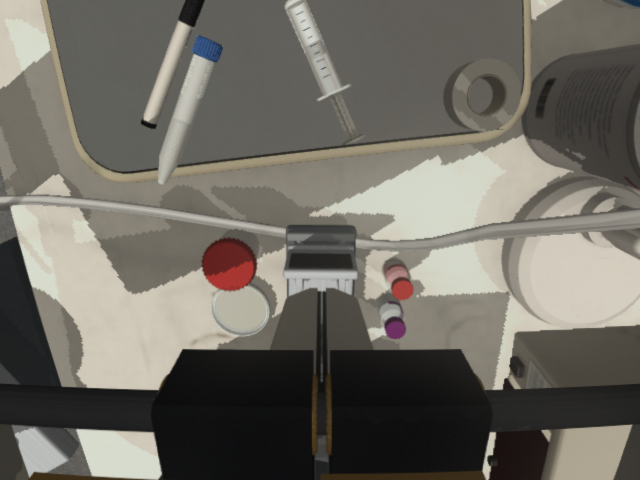

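```bash
python3 -m jog '0 0 0 .0336 0;0 0 0 .0336 0;0 0 0 .0336 0;0 0 0 .0336 0;0 0 0 .0336 0;0 0 0 0 0;0 0 0 0 0'
python3 -m jog '0 -.006 0 0 0;0 -.006 0 0 0;0 -.006 0 0 0;0 -.006 0 0 0;0 -.003 0 0 0;0 -.003 0 0 0;0 -.003 0 0 0;0 -.003 0 0 0'
python3 -m jog '0 -.004 0 0 0;0 -.004 0 0 0;0 -.004 0 0 0;0 -.004 0 0 0;0 -.004 0 0 0;0 -.004 0 0 0;0 -.004 0 0 0;0 -.004 0 0 0'
```

```text
t: 3.95
tool_pos: [0.5818, -0.0574, 0.1329]
orientation: [-2.763, -1.488, 0.006]
force: [0.2, -0.0, 1.2]
opening: 0.0002
gripper_force: 0.0
t: 4.62
tool_pos: [0.5639, -0.0879, 0.1352]
orientation: [2.767, 1.487, 0.002]
force: [0.8, 1.2, 0.7]
opening: 0.0005
gripper_force: 0.9
t: 5.28
tool_pos: [0.5456, -0.1147, 0.1346]
orientation: [-2.767, -1.487, 0.0]
force: [0.5, 2.6, 2.4]
opening: 0.0005
gripper_force: 0.9
```

```bash
python3 -m jog '0 -.004 0 0 0;0 -.004 0 0 0;0 -.004 0 0 0;0 -.004 0 0 0;0 -.004 0 0 0;0 -.004 0 0 0;0 -.004 0 0 0;0 -.004 0 0 0'
python3 -m jog '0 -.002 0 0 0;0 -.002 0 0 0;0 -.002 0 0 0;0 0 0 0 0;0 0 0 0 0'
```

```text
t: 5.95
tool_pos: [0.5279, -0.1414, 0.1346]
orientation: [-2.767, -1.487, 0.0]
force: [0.4, 2.5, 0.4]
opening: 0.0007
gripper_force: 0.9
t: 6.37
tool_pos: [0.5251, -0.1465, 0.1349]
orientation: [2.767, 1.487, 0.0]
force: [-0.2, 0.2, 0.2]
opening: 0.0004
gripper_force: 0.0
```

```bash
python3 -m jog '0 -.002 0 0 0;0 -.002 0 0 0;0 0 0 0 0'
python3 -m jog '0 -.002 0 0 0;0 0 0 0 0'
```

```text
t: 6.62
tool_pos: [0.5238, -0.1483, 0.135]
orientation: [-2.766, -1.487, -0.005]
force: [5.2, 8.8, -2.6]
opening: 0.0004
gripper_force: 5.0
t: 6.78
tool_pos: [0.5236, -0.1486, 0.135]
orientation: [-2.765, -1.487, -0.01]
force: [11.9, 15.0, -4.0]
opening: 0.0004
gripper_force: 9.5
```

```bash
python3 -m jog '0 0 0 0 0;0 0 0 0 0;0 0 0 0 0'
python3 -m jog '0 .006 0 0 0;0 .01 0 0 0;0 .015 0 0 0;0 .015 0 0 0;0 0 0 0 0'
python3 -m jog '0 0 0 -.0336 0;0 0 0 -.0336 0;0 0 0 -.0336 0;0 0 0 -.0336 0;0 0 0 -.025 0;0 0 0 0 0'
python3 - <<'E'
from plant import robot
from h import *
c=robot.read_camera("wrist")['color'][:,:,::-1];s=robot.read_state();print(s['tool_pos'])
b=robot.read_camera("scene")['color'][150:345,265:425,::-1]
b=cv2.resize(b,None,fx=2.46,fy=2.46,interpolation=cv2.INTER_CUBIC)
cv2.imwrite('pics/w2.png',np.hstack([cv2.resize(c,(400,300)),np.zeros((300,6,3),np.uint8),b[:300]]) if 0 else np.hstack([cv2.copyMakeBorder(cv2.resize(c,(400,300)),0,b.shape[0]-300,0,0,0),b]))
t=np.array([.4476,-.2404]);a=np.radians(-33.5);Rm=np.array([[np.cos(a),-np.sin(a)],[np.sin(a),np.cos(a)]])
for m in((-.019,.109,.079),(.039,.109,.079)):p=[*(t+Rm@m[:2]),m[2]];print(m,proj('wrist',p,wpose(s))*.625,(proj('scene',p)-[265,150])*2.46+[400,0])
E
```

```text
t: 7.03
tool_pos: [0.5236, -0.1486, 0.135]
orientation: [-2.765, -1.488, -0.009]
force: [11.7, 14.6, -3.8]
opening: 0.0004
gripper_force: 9.2
t: 7.45
tool_pos: [0.5483, -0.111, 0.135]
orientation: [2.766, 1.489, 0.001]
force: [0.7, -1.1, 0.2]
opening: 0.0006
gripper_force: 0.0
t: 7.95
tool_pos: [0.5493, -0.1139, 0.3015]
orientation: [2.76, 1.483, 0.011]
force: [0.2, -0.2, 0.2]
opening: 0.0006
gripper_force: 0.0
[ 0.54855085 -0.11363836  0.29840364]
(-0.019, 0.109, 0.079) [172.3445839  180.84121428] [587.88276072 313.72434132]
(0.039, 0.109, 0.079) [219.48442132 180.71052227] [522.21756756 287.87468368]
```

View pics/w2.png

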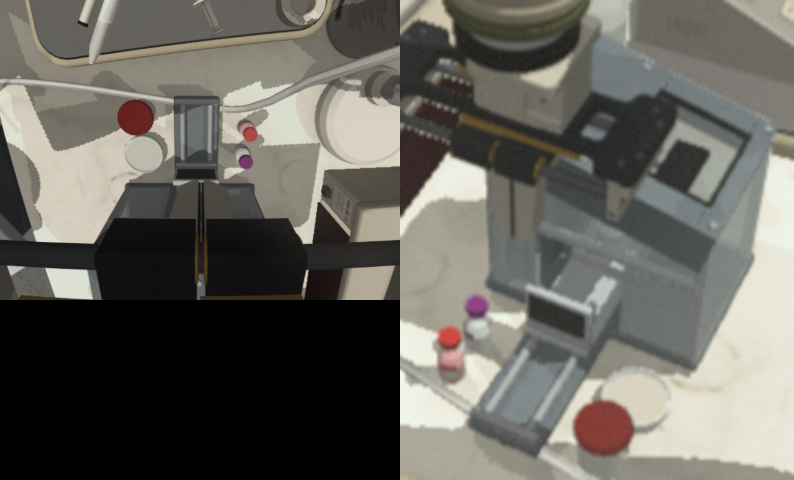

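```bash
python3 -m jog '0 0 0 -.03 0;0 -.0269 -.0103 0 0;0 -.0269 -.0103 0 0;0 -.0269 -.0103 0 0;0 -.0269 -.0103 0 0;0 -.0269 -.0103 0 0;0 -.0268 -.0102 0 0;0 0 0 0 0;0 0 0 0 0'
python3 - <<'E'
from plant import robot
from h import *
s=robot.read_state();c=robot.read_camera("wrist")['color'][:,:,::-1].copy();cv2.imwrite('pics/w3.png',c);np.save('s3.npy',wpose(s));print(s['tool_pos'],s['orientation'])
T=R.from_rotvec(s['orientation']).as_matrix();print('tip',proj('wrist',s['tool_pos']+.084*T[:,2],wpose(s)))
print('pad',proj('wrist',[.4087,-.214,.165],wpose(s)))
d=robot.read_camera("top")['color'][:,:,::-1];cv2.imwrite('pics/t3.png',d)
E
```

```text
t: 8.8
tool_pos: [0.4052, -0.2139, 0.3225]
orientation: [-2.768, -1.483, 0.002]
force: [-0.3, -0.2, 0.1]
opening: 0.0005
gripper_force: 0.0
[ 0.40521655 -0.21386137  0.32246315] [-2.76750028e+00 -1.48254555e+00  2.07993454e-03]
tip [320.56990013 309.22233655]
pad [326.4804627 248.7948757]
```

View pics/w3.png

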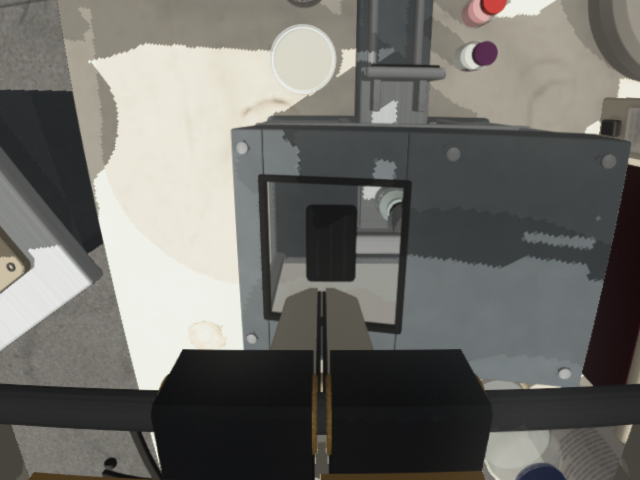

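```bash
python3 - <<'E'
from h import *
T=np.load('s3.npy');tcp=np.array([.40522,-.21386]);ax=np.array([.550,.835]);ay=np.array([.835,-.550])
for n,uv,z in(('pad',(331,243.5),.165),('wFL',(267,183),.175),('wBL',(403,187),.19),('wFR',(271,317),.175),('wBR',(395,325),.19)):
    p=plane(ray('wrist',uv,T),z);d=p[:2]-tcp;print(n,p.round(4),'tool x,y',round(d@ax,4),round(d@ay,4))
r1=ray('wrist',(331,243.5),T);r2=ray('top',(235+356/4,180+314/4));r3=ray('scene',(265+346/3,150+203/3))
print(tri(r1,r2),tri(r1,r3))
E
```

```text
pad [ 0.4127 -0.2127  0.165 ] tool x,y 0.0051 0.0056
wFL [ 0.4045 -0.1617  0.175 ] tool x,y 0.0432 -0.0292
wBL [ 0.464  -0.2004  0.19  ] tool x,y 0.0436 0.0417
wFR [ 0.3589 -0.2288  0.175 ] tool x,y -0.0379 -0.0304
wBR [ 0.4204 -0.2661  0.19  ] tool x,y -0.0353 0.0414
(array([ 0.41145029, -0.21464941,  0.15767178]), np.float64(0.00041198395240236654)) (array([ 0.40940154, -0.21475965,  0.15719194]), np.float64(0.004031266104309437))
```

```bash
python3 -m jog '0 .0045 .0055 0 0;0 0 0 .02 0;0 0 0 .02 0;0 0 0 .015 0;0 0 0 .008 0;0 0 0 0 0;0 0 0 0 0'
python3 -m jog '0 0 0 .003 0;0 0 0 .003 0;0 0 0 .003 0;0 0 0 .003 0;0 0 0 0 0'
```

```text
t: 9.48
tool_pos: [0.4141, -0.212, 0.261]
orientation: [-2.766, -1.488, 0.001]
force: [0.5, 0.1, 0.8]
opening: 0.0003
gripper_force: 0.0
t: 9.9
tool_pos: [0.4137, -0.2126, 0.2489]
orientation: [2.767, 1.487, 0.0]
force: [0.9, -0.2, 1.7]
opening: 0.0007
gripper_force: 0.8
```

```bash
python3 -m jog '0 0 0 .002 0;0 0 0 .002 0;0 0 0 .002 0;0 0 0 .002 0;0 0 0 0 0'
python3 -m jog '0 0 0 .002 0;0 0 0 .002 0;0 0 0 .002 0;0 0 0 0 0'
```

```text
t: 10.32
tool_pos: [0.4137, -0.2126, 0.2413]
orientation: [2.767, 1.487, 0.0]
force: [-1.3, 0.6, 4.8]
opening: 0.0009
gripper_force: 2.5
t: 10.65
tool_pos: [0.4139, -0.2127, 0.2356]
orientation: [2.767, 1.487, 0.001]
force: [-1.1, -0.1, 5.8]
opening: 0.0006
gripper_force: 3.1
```

```bash
python3 -m jog '0 0 0 .002 0;0 0 0 .002 0;0 0 0 .001 0;0 0 0 0 0'
python3 -m jog '0 0 0 .001 0;0 0 0 .001 0;0 0 0 .001 0;0 0 0 0 0'
```

```text
t: 10.98
tool_pos: [0.4141, -0.2128, 0.2321]
orientation: [2.766, 1.487, 0.001]
force: [-6.5, 3.4, 15.6]
opening: 0.0004
gripper_force: 8.7
t: 11.32
tool_pos: [0.4142, -0.2129, 0.2312]
orientation: [2.765, 1.487, 0.001]
force: [-13.5, 8.1, 33.9]
opening: 0.0004
gripper_force: 17.6
```

```bash
python3 -m jog '0 0 0 0 0;0 0 0 0 0;0 0 0 0 0'
python3 -m jog '0 0 0 -.004 0;0 0 0 -.006 0;0 0 0 -.01 0;0 0 0 -.015 0;0 0 0 -.02 0;0 0 0 -.025 0;0 0 0 -.02 0;0 0 0 0 0'
python3 - <<'E'
from plant import robot
from h import *
c=robot.read_camera("wrist")['color'][:,:,::-1];cv2.imwrite('pics/w4.png',c)
E
```

```text
t: 11.57
tool_pos: [0.4142, -0.2129, 0.2312]
orientation: [2.765, 1.487, 0.002]
force: [-14.1, 9.6, 33.7]
opening: 0.0003
gripper_force: 17.7
t: 12.23
tool_pos: [0.415, -0.2134, 0.3321]
orientation: [2.762, 1.484, 0.005]
force: [0.9, -1.0, -0.3]
opening: 0.0005
gripper_force: 0.0
```

View pics/w4.png

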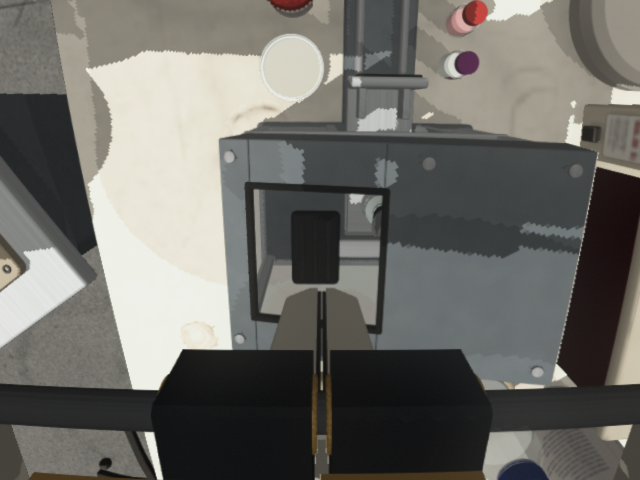

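The picture shows the paddle sprung back up at (315,247), the push plate still home at (388,82), and the bystanders in place.

```bash
python3 -m jog '0 0 0 -.02 0;0 0 0 0 0;0 0 0 0 0'; python3 -c "
from plant import robot
print(robot.close_job())"
```

```text
t: 12.53
tool_pos: [0.4139, -0.2127, 0.3468]
orientation: [2.767, 1.487, 0.0]
force: [-0.2, 0.8, -0.9]
opening: 0.0005
gripper_force: 0.0
the job is handed in; nothing more can be done
None
```

The job is handed in (no verdict came back): I pushed the slide to its stop, pressed the lever to its firm stop (about 34 N) and let it spring back up, and the arm is clear of everything. I did not see the stopper flush directly; the full paddle travel of about 18 mm and the firm stop are the evidence that it seated.

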